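Hang a tool tray on the bench rail by its keyhole slots

TASK

Take the plywood tool tray by its front lip and hang it on the bench's tool rail: press its back plate lightly against the two bolt heads and feel along until both heads drop through the keyholes, push the plate back against the rail, then pull the tray firmly down until it stops on the bolts before you let go. Work with a gentle hand, never leaning hard on rail or bolts, and leave the other things on the bench alone.

Things in the scene. Friction and masses are not known exactly. Their poses are not given: they have to be found in the camera images.
- tray: Empty open tray, plywood with an aluminium back plate, 0.3 to 0.45 kg, standing upright on the bench; 90 mm deep (own x), 180 mm wide (own y). Origin: centre of its underside, z up; front faces own -x, back plate own +x. Floor 8 mm thick, end boards 35 mm high, back plate 4 mm thick (x 41 to 45 mm), 180 mm wide, 85 mm high, with two keyholes 120 mm apart (y -60, +60 mm).
- tray_lip (a point): Middle of the top edge of the tray's front lip, 40 mm in front of the tray's origin and 50 mm above its underside. The lip is a plywood board 10 mm thick in x, 180 mm wide: grip it here from above, fingers closing along the tray's x; 76 mm is free inside between lip and back plate, inner floor 42 mm below the lip's top. Axes as the tray's.
- tray_back (a point): On the rear face of the tray's back plate, midway between the keyholes' entry holes, level with their centres (45 mm behind the tray's origin, 36 mm above its underside). Each entry hole is round, 18 mm across, its centre 60 mm to either side of here. Axes as the tray's: x out of the back, z up.
- tray_seat (a point): 20 mm straight above tray_back: midway between the top ends of the two slots. From each entry hole a slot 10 mm wide runs up; a bolt's shank (8 mm) that bears on the slot's top end has its axis level with this point. Axes as the tray's.
- rail: Tool rail fixed to the bench: level beam of aluminium T-slot profile, 40 mm deep, 80 mm high, 360 mm long, underside 115 mm and top 195 mm above the bench, on two posts. Origin: on the bench under the beam's middle; y along the beam, x from its front face (20 mm before the origin, facing own -x) to its back. Two flat spanners hang on the face beyond y = -143 and +143 mm.
- rail_mid (a point): On the rail's front face, mid-length, at the height of the bolts' axes (175 mm above the bench). Axes as the rail's: x into the rail, y along it, z up. The bolts, 120 mm apart, are tight and do not move, but nobody measured where in the slot they were set: the middle of the pair lies up to 14 mm to either side of here (along y). Look or feel for it.
- rail_front (a point): 11 mm straight in front of rail_mid: the plane in which the fronts of the two bolt heads lie. Bolts: M8 button heads standing level out of the beam's upper slot; head 14 mm in diameter, 4.5 mm thick, front edge rounded; behind it 6.5 mm of free shank, 8 mm in diameter, before the rail's face. Axes as the rail's.
- screwdriver: Screwdriver lying on the bench, to be left alone.
- spanner: Steel spanner lying on the bench, to be left alone.
- bobbin: Wooden bobbin, 42 mm across, 34 mm high, standing on the bench, to be left alone.
- bush: Dark steel bush, 34 mm across, 42 mm high, standing on the bench, to be left alone.
- oiler: White plastic oil bottle, 48 mm across, 120 mm high, to be left alone.
- carton: Small cardboard box 90 x 70 x 45 mm on the bench, to be left alone.
Things that resemble listed ones, but are neither listed nor needed, are in the scene too. Of the things like the tray, leave any that is turquoise; of the rest the larger one is meant.

How it is judged:
By the outcome, as a careful person would: the job done as asked, in the order asked, and still so for the second after the job is handed in, with the robot touching nothing.
It also fails if it takes over 51 s, if anything falls off the work surface, if the arm or the gripper's body presses on something with over 40 N, if the wrist force passes 120 N, or if a joint passes its speed limit or range.

ROBOT

A 6-joint arm with a two-finger parallel gripper is mounted at the origin on the work surface. World frame = base frame: x ahead of the robot, y to its left, z up, the work surface at z = 0. Lengths are in m, angles in rad, forces in N, time in s.
With the tool pointing down it reaches from about 0.35 to 0.85 m from the base axis. Payload 8.1 kg.
Tool frame: the origin (TCP) lies at the very end of the fingers, on their centre line; the grasp point (between the pads) lies 19 mm behind it; z points along the fingers, y is the line along which they close (so a half turn about z gives the same grasp; the last joint's range is limited). The gripper opens to 93 mm and grips with 3 to 60 N. Pads are 15 mm wide; open, the fingers measure 128 mm over their backs; the gripper's body (75 mm by 188 mm) begins 65 mm behind the grasp point.
Start: joints at [-1.403, 0.13, 1.488, -0, 1.523, -0.085], TCP at [0.15, -0.581, 0.219] pointing down, gripper open.
Joint ranges: [-2.96, 2.96], [-0.89, 2.26], [0.02, 2.5], [-1.34, 4.48], [0, 2.73], [-2.66, 2.66]. Speed limits (rad/s): [2.39, 2.39, 2.79, 3.14, 3.14, 3.14].

INTERFACE

Orientations are given as a rotation vector (axis times angle).
In Python, from plant import monitor, eyes, ticket gives the robot as it stands.
- The arm moves only by the tool arm_command, never from a script. Its argument "deltas" is a list that holds one entry, the list of rows, each a list of 6 numbers: the shift along the world's x, y, z in cm, then the turn, a rotation vector about the world's x, y, z in degrees. In form: [[[tx, ty, tz, rx, ry, rz], ...]]. A call has 1 to 12 rows; each row shifts and turns the commanded pose from where the row before left it; what a row does not reach is not made up. A row lasts 1/12 s, in which the tool goes at most 41.7 mm and 7.16 degrees, less where a joint would pass 70% of its speed; a pose out of reach is approached as far as the arm can. A call is refused whole if a number of a shift passes 4.17 or a number of a turn 7.16, either way. A call with a gripper value outside its range is refused whole. "gripper" is the opening, from -1 (shut) to 1 (fully open), set as the call begins (left out, the last holds). The fingers move at their own pace and stop on an object; "squeeze" is the grip in N (left out, the last holds). Time passes only in rows, so rows that do not move let the fingers close. It gives the time, the measured TCP pose, the force, the opening and the grip force at its end, in the units of the state.
- monitor.read_state(): the state, without advancing time (a new reading comes with each control period).
- eyes.read_camera(name): name is "scene" or "side" or "wrist"; returns the picture (480x640x3 uint8, blue, green, red); there is no depth.
- eyes.camera_model(name): a dict with "fx", "fy", "cx", "cy" (pixels), "rvec" (rotation vector, rad) and "tvec" (3), from world to camera coordinates, as OpenCV has them. Camera axes: x right, y down, z forward; pixel columns grow to the right and rows downward; lengths in m; the calibration is good to about 2 mm. A picture is of the moment at which its call begins: read the wrist's pose just before it. camera_model takes no time and is no camera call; for the wrist camera it gives the pose at the moment of the call.
- ticket.close_job(): hands the job in; it is judged then, once.
The state is a dict: "t": time; "q": joint angles; "dq": joint speeds; "joint_torque": joint torques, N m; "tool_pos": TCP position; "orientation": TCP orientation; "force": force on the tool from outside, world axes, zero at the start; "wrist_torque": the same for the moment, N m; "opening": finger opening in m; "gripper_force": force on a finger pad.
Only numpy, scipy, OpenCV 4.12 (cv2) and the standard library are available. Lean on these libraries where they do the work, as an engineer would, in place of code of your own. Each camera call takes 0.05 s, during which the arm holds its last target. There are 200 camera calls.

## Working session

There is one attempt and no reset: what is moved stays moved. The work goes in short steps, Python scripts to look and compute and a tool call to move; the robot and the scene stay as the last step left them, time stands still between calls to the robot, and variables do not carry over. Pictures are saved under pics/ and viewed, at most 13 in all, crops included, and the job is handed in when it is done.

Besides the shell and the picture viewer there is one more tool, called after ">>>" by a JSON object that holds its "method" and its "body", one argument or row to a line. arm_command: Moves the arm, as the interface text tells. Its arguments: {"type":"object","properties":{"deltas":{"type":"array"},"gripper":{"type":"number"},"squeeze":{"type":"number"}},"required":["deltas"]}

```bash
mkdir -p pics; ls
python3 - <<'E'
from plant import monitor, eyes, ticket
import cv2
print(monitor.read_state())
for n in ("scene","side"):
    cv2.imwrite(f"pics/{n}0.png",eyes.read_camera(n)); print(n,eyes.camera_model(n))
E
```

```text
pics
{'t': 0.0, 'q': array([-1.40338171e+00,  1.31161995e-01,  1.48927701e+00, -1.36653239e-05,
        1.52301328e+00, -8.54162488e-02]), 'dq': array([-0.0001885 , -0.00045149,  0.00106542,  0.00094297, -0.00042174,
       -0.00176115]), 'joint_torque': array([-2.93078156e-04, -5.59838605e+01, -4.91761458e+01,  7.65589136e-02,
        3.52231564e-02, -1.51863374e-04]), 'tool_pos': array([ 0.14999818, -0.58035201,  0.21758822]), 'orientation': array([-3.11468057e+00, -3.95855689e-01,  1.41067513e-04]), 'force': array([-0.35510726,  0.34940097, -0.32990764]), 'wrist_torque': array([-0.00732686,  0.04012117,  0.00101846]), 'gripper_force': 0.0, 'opening': 0.09276066628417697}
scene {'fx': 443.4996723574667, 'fy': 443.4996723574667, 'cx': 322.7716485542404, 'cy': 244.22965475475218, 'rvec': array([ 0.63078179,  2.51904423, -1.34630549]), 'tvec': array([0.50126347, 0.02808228, 1.22772961])}
side {'fx': 600.519957515801, 'fy': 600.519957515801, 'cx': 328.20455768788577, 'cy': 241.69978322821873, 'rvec': array([ 1.07127375, -2.51336764,  0.87851872]), 'tvec': array([0.28744787, 0.41183372, 1.48347667])}
```

View pics/scene0.png

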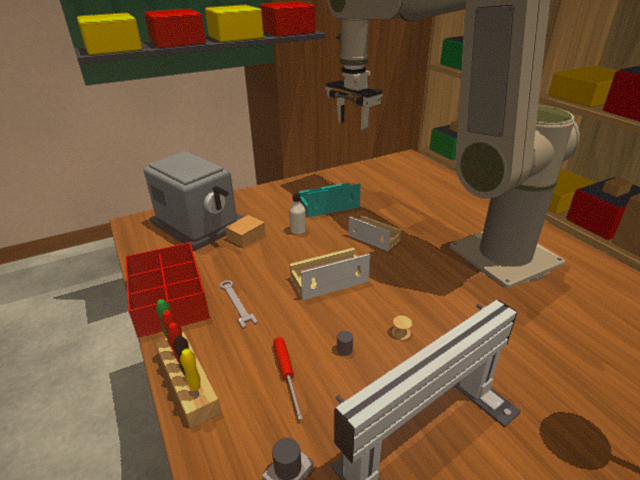

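View pics/side0.png

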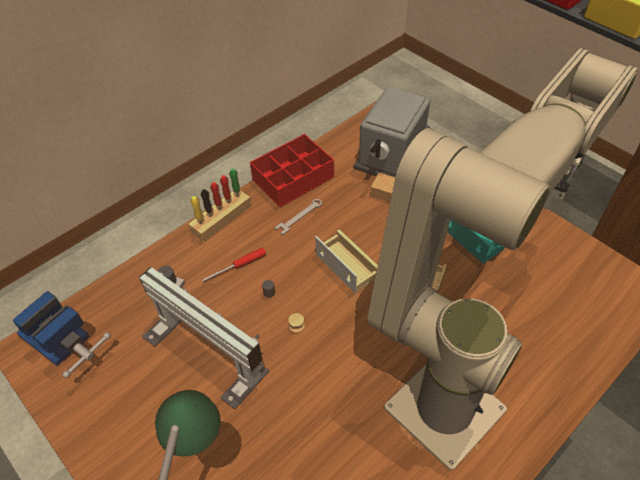

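The scene view has three tray-like things: turquoise at (330,200), small plain at (375,232) and large plain at (330,275). Leaving out the turquoise one, the larger is at (330,275), which side shows at (345,262). The rail runs from (340,420) to (515,315), with its front face turned away from the camera and towards the tray. I'll confirm the tray in an enlarged crop.

Run:
```python
import cv2,numpy as np
a=cv2.imread("pics/scene0.png");b=cv2.imread("pics/side0.png")
c1=cv2.resize(a[215:305,280:410],None,fx=4,fy=4,interpolation=cv2.INTER_CUBIC) #520x360
c2=cv2.resize(b[220:300,300:390],None,fx=3,fy=3,interpolation=cv2.INTER_CUBIC)#270x240
c3=cv2.resize(b[255:410,130:280],None,fx=2,fy=2)[:240]
o=np.zeros((600,800,3),np.uint8)
o[:360,:520]=c1;o[:240,530:800]=c2
r=cv2.resize(a[295:430,325:525],None,fx=1.75,fy=1.75);o[362:362+r.shape[0],:350]=r[:238]
r=b[255:410,130:280];r=cv2.resize(r,None,fx=2.2,fy=2.2);o[250:250+r.shape[0],460:460+r.shape[1]]=r
cv2.imwrite("pics/crop1.png",o)
```

```text
(no output)
```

View pics/crop1.png

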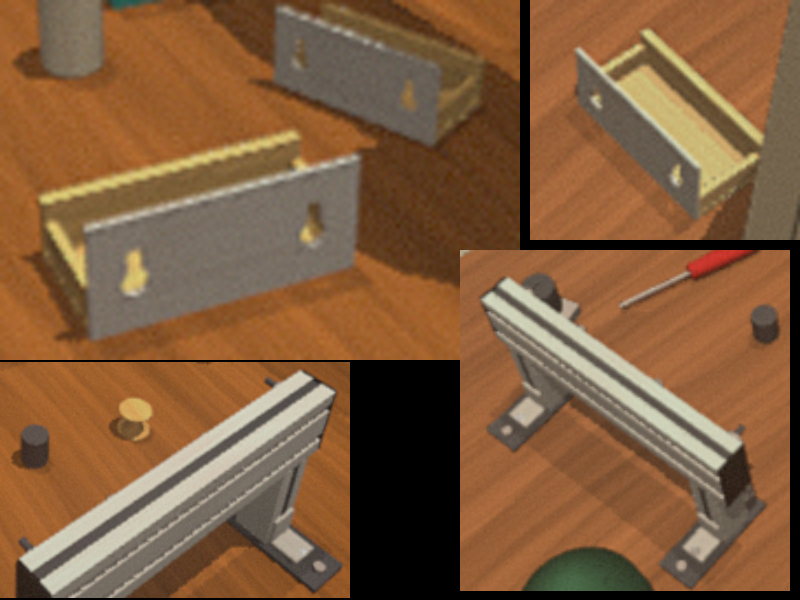

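The crop confirms the large plain tray with the two keyholes, its back plate facing the rail. The bolts are hidden behind the rail in both fixed views. Next I'll take coarse poses.

```bash
cat > h.py <<'E'
import numpy as np,cv2
from plant import monitor,eyes,ticket
def cast(m,p,z):
    R=cv2.Rodrigues(m["rvec"])[0];c=-R.T@m["tvec"]
    d=R.T@np.array([(p[0]-m["cx"])/m["fx"],(p[1]-m["cy"])/m["fy"],1]);return c+d*(z-c[2])/d[2]
def ray(m,p):
    R=cv2.Rodrigues(m["rvec"])[0];c=-R.T@m["tvec"]
    d=R.T@np.array([(p[0]-m["cx"])/m["fx"],(p[1]-m["cy"])/m["fy"],1]);return c,d/np.linalg.norm(d)
def proj(m,X):
    R=cv2.Rodrigues(m["rvec"])[0];p=np.asarray(X)@R.T+m["tvec"]
    return p[...,:2]/p[...,2:]*m["fx"]+[m["cx"],m["cy"]]
E
python3 - <<'E'
from h import *
np.set_printoptions(precision=4,suppress=True)
S=eyes.camera_model("scene");D=eyes.camera_model("side")
def show(n,m,a,b,z):
    A,B=cast(m,a,z),cast(m,b,z);print(n,((A+B)/2)[:2],"len",np.linalg.norm(A-B),"dir",np.degrees(np.arctan2(*(B-A)[[1,0]])))
show("plate top S",S,(301.75,272),(369.75,254.25),.085)
show("plate bot S",S,(303,299.5),(369.25,281.25),0)
show("lip S",S,(290.5,265),(354.25,248.75),.05)
show("plate top D",D,(315.7,237.3),(356.7,275.3),.085)
show("plate bot D",D,(316.7,255),(356,291.7),0)
show("lip D",D,(339.3,231),(378.3,266),.05)
show("rail front S",S,(337.6,409.9),(499.3,300.7),.195)
show("rail back S",S,(350.7,420.7),(516.4,312.7),.195)
show("rail front D",D,(151.4,268.2),(260.5,343.6),.195)
show("rail back D",D,(139.1,276.8),(247.3,355),.195)
for n,p in dict(bobbin=(403,330),bush=(345,350),oiler=(297,230),small=(375,245)).items(): print(n,cast(S,p,0))
E
```

```text
plate top S [ 0.4824 -0.0865] len 0.17812552301665902 dir 175.02389128437974
plate bot S [ 0.4809 -0.0865] len 0.18073210012091007 dir 174.51099714410242
lip S [ 0.4762 -0.1681] len 0.17821177476517522 dir 175.14070873454787
plate top D [ 0.4814 -0.0917] len 0.17592542109916595 dir 176.51907179894616
plate bot D [ 0.4829 -0.0938] len 0.17393504793980308 dir 176.93924662146458
lip D [ 0.4753 -0.177 ] len 0.1692513131357884 dir 176.3483360030508
rail front S [0.5396 0.3067] len 0.3621808485458078 dir -170.76218860538177
rail back S [0.535  0.3359] len 0.3553131295969249 dir -172.79767389962942
rail front D [0.5376 0.2987] len 0.36386256375293324 dir -170.27972173150417
rail back D [0.5361 0.3374] len 0.3638387310506665 dir -170.7907886812786
bobbin [0.419  0.1046 0.    ]
bush [0.5627 0.0942 0.    ]
oiler [ 0.4487 -0.3915  0.    ]
small [ 0.2865 -0.2099  0.    ]
```

Run:
```python
from h import *
np.set_printoptions(precision=4,suppress=True)
W=eyes.camera_model("wrist");R=cv2.Rodrigues(W["rvec"])[0];s=monitor.read_state();T=cv2.Rodrigues(s["orientation"])[0]
c=-R.T@W["tvec"]
print(W,"cam in tool",T.T@(c-s["tool_pos"]),"cam axes in tool (rows)\n",R@T,"tool axes\n",T)
```

```text
{'fx': 367.4767017846921, 'fy': 367.4767017846921, 'cx': 317.5408323170946, 'cy': 238.02322915192335, 'rvec': array([-2.3061,  1.7864,  0.2449]), 'tvec': array([-0.5989, -0.0311,  0.3898])} cam in tool [ 0.0746 -0.0006 -0.1658] cam axes in tool (rows)
 [[-0.0002  1.     -0.0011]
 [-0.9632 -0.0005 -0.2686]
 [-0.2686  0.001   0.9632]] tool axes
 [[ 0.9682  0.2501 -0.0003]
 [ 0.2501 -0.9682  0.0017]
 [ 0.0001 -0.0017 -1.    ]]
```

>>> {"method": "arm_command", "body": {
  "deltas": [
    [[2,3.3,0.5,0,0,-2.4],[2,3.3,0.5,0,0,-2.4],[2,3.3,0.5,0,0,-2.4],[2,3.3,0.5,0,0,-2.4],[2,3.3,0.5,0,0,-2.4],[2,3.3,0.5,0,0,-2.4],[2,3.3,0.5,0,0,-2.4],[2,3.3,0.5,0,0,-2.4]]
  ],
  "gripper": 0.3,
  "squeeze": 40
}}

```text
t: 0.77
tool_pos: [0.3105, -0.3151, 0.2585]
orientation: [-3.138, 0.133, 0.0]
force: [0.3, -0.6, 0.7]
opening: 0.0607
gripper_force: 0.0
```

>>> {"method": "arm_command", "body": {
  "deltas": [
    [[2,3.3,0.5,3.5,0,0],[2,3.3,0.5,3.5,0,0],[2,3.3,0.5,3.5,0,0],[2,3.3,0.5,3.5,0,0],[2,3.3,0.5,3.5,0,0],[2,3.3,0.5,3.5,0,0],[2,3.3,0.5,3.5,0,0],[2,3.3,0.5,3.5,0,0],[0,0,0,0,0,0],[0,0,0,0,0,0],[0,0,0,0,0,0]]
  ]
}}

```text
t: 1.68
tool_pos: [0.4697, -0.0532, 0.2981]
orientation: [-2.652, 0.109, 0.029]
force: [-0.1, -0.4, 0.3]
opening: 0.0608
gripper_force: 0.0
```

Run:
```python
from h import *
import pickle
s=monitor.read_state();m=eyes.camera_model("wrist");im=eyes.read_camera("wrist")
cv2.imwrite("pics/w1.png",im);pickle.dump(m,open("w1.pkl","wb"));print(s["t"],s["tool_pos"],s["orientation"],s["dq"])
```

```text
1.6833 [ 0.46969287 -0.0532191   0.29812828] [-2.6517202   0.10882262  0.02860813] [-1.58465623e-02 -1.38181945e-02 -7.24515291e-05 -1.17111127e-03
  1.15548373e-03  3.35018441e-03]
```

View pics/w1.png

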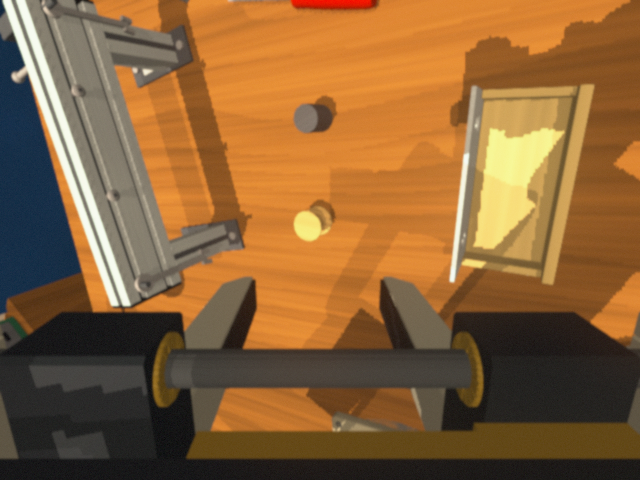

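The wrist view shows the bolt heads at about (80,91) and (112,195), and the tray's lip as a vertical board at x≈570 (y 86–283). I'll enlarge it for exact pixels.

Run:
```python
import cv2,numpy as np
a=cv2.imread("pics/w1.png")
o=np.zeros((600,800,3),np.uint8)
r=cv2.resize(a[0:310,0:190],None,fx=1.9,fy=1.9,interpolation=cv2.INTER_CUBIC);o[:r.shape[0],:r.shape[1]]=r
for k,(x,y) in enumerate([(60,71),(92,175)]):
    r=cv2.resize(a[y:y+40,x:x+40],None,fx=5,fy=5,interpolation=cv2.INTER_CUBIC);o[k*200:k*200+200,370:570]=r
for k,(x,y) in enumerate([(560,70),(530,255),(100,270)]):
    r=cv2.resize(a[y:y+50,x:x+50],None,fx=4,fy=4,interpolation=cv2.INTER_CUBIC);o[k*200:k*200+200,590:790]=r
r=cv2.resize(a[265:300,435:470],None,fx=5,fy=5,interpolation=cv2.INTER_CUBIC);o[410:585,370:545]=r
cv2.imwrite("pics/crop2.png",o)
```

```text
(no output)
```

View pics/crop2.png

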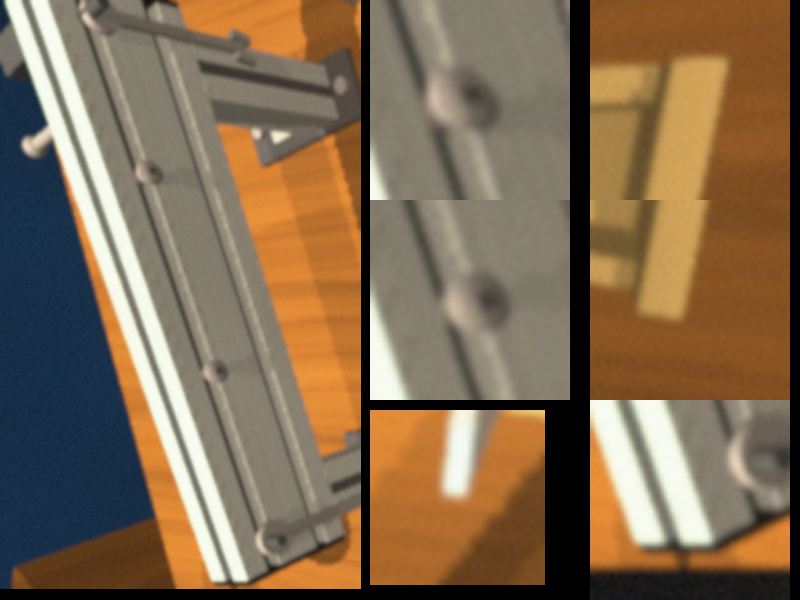

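Run:
```python
from h import *
import pickle
np.set_printoptions(precision=4,suppress=True)
m=pickle.load(open("w1.pkl","rb"))
def show(n,a,b,z):
    A,B=cast(m,a,z),cast(m,b,z);print(n,A[:2],B[:2],"mid",((A+B)/2)[:2],"len",np.linalg.norm(A-B),"dir",np.degrees(np.arctan2(*(A-B)[[1,0]])))
show("bolts",(82.4,90.6),(116,194.6),.175)
show("lip",(587.5,84.4),(548.1,284.4),.05)
show("lip outer",(594.5,84.5),(553.75,285),.05)
show("lip inner",(580.5,84.2),(542.5,283.7),.05)
show("plate",(475,88),(453,282.4),.085)
W=m;R=cv2.Rodrigues(W["rvec"])[0];print(-R.T@W["tvec"])
f=cast(m,(100+4*0+122/4,270+145/4),.195);print("rail corner near",f)
```

```text
bolts [0.6131 0.2956] [0.4965 0.2786] mid [0.5548 0.2871] len 0.11783115242623295 dir 8.315420142941488
lip [ 0.5659 -0.1821] [ 0.3868 -0.1678] mid [ 0.4763 -0.175 ] len 0.1796520277699835 dir -4.578241331790023
lip outer [ 0.5652 -0.1868] [ 0.3867 -0.1724] mid [ 0.476  -0.1796] len 0.17901288825587575 dir -4.62127507990032
lip inner [ 0.5666 -0.1773] [ 0.3869 -0.1631] mid [ 0.4768 -0.1702] len 0.1802648605314446 dir -4.520718533484422
plate [ 0.5713 -0.1001] [ 0.393  -0.0854] mid [ 0.4822 -0.0927] len 0.17884537892678357 dir -4.716211912689555
[ 0.544  -0.1359  0.4416]
rail corner near [0.3632 0.2696 0.195 ]
```

>>> {"method": "arm_command", "body": {
  "deltas": [
    [[0.08,-1.5,-2,-3.5,0,0],[0.08,-1.5,-2,-3.5,0,0],[0.08,-1.5,-2,-3.5,0,0],[0.08,-1.5,-2,-3.5,0,0],[0.08,-1.5,-2,-3.5,0,0],[0.08,-1.5,-2,-3.5,0,0],[0.08,-1.5,-2,-3.5,0,0],[0.08,-1.5,-2,-3.5,0,0],[0,-0.2,-2,0,0,0],[0,0,-2,0,0,0],[0,0,0,0,0,0],[0,0,0,0,0,0]]
  ]
}}

```text
t: 2.73
tool_pos: [0.4752, -0.1752, 0.098]
orientation: [-3.138, 0.131, 0.004]
force: [0.0, 0.5, 0.3]
opening: 0.0606
gripper_force: 0.0
```

Run:
```python
from h import *
import pickle
np.set_printoptions(precision=4,suppress=True)
s=monitor.read_state();T=cv2.Rodrigues(s["orientation"])[0];print(s["t"],s["tool_pos"],s["orientation"],T[:,1],T[:,2])
m=pickle.load(open("w1.pkl","rb"));g=cv2.cvtColor(cv2.imread("pics/w1.png"),cv2.COLOR_BGR2GRAY).astype(float)
# rail's top front edge: last strong bright->dark fall along each row
P=[]
for v in range(60,290):
    u0=int(20+v*110.5/305); d=np.diff(cv2.blur(g[v:v+1],(3,1))[0,u0-12:u0+12]); k=d.argmin()
    if d[k]<-15: P.append((u0-12+k+.5,v))
X=np.array([cast(m,p,.195)[:2] for p in P]);a,b=np.polyfit(X[:,0],X[:,1],1);r=X[:,1]-a*X[:,0]-b
k=abs(r)<.004;a,b=np.polyfit(X[k,0],X[k,1],1);print(len(P),k.sum(),np.degrees(np.arctan(a)),"y at x=.553",a*.553+b,np.std(X[k,1]-a*X[k,0]-b))
```

```text
2.7333 [ 0.4752 -0.1752  0.098 ] [-3.1383  0.1308  0.0036] [-0.0832 -0.9965 -0.0005] [-0.0023  0.0007 -1.    ]
230 226 9.255683035618299 y at x=.553 0.3249394564735237 0.000580645859588793
```

>>> {"method": "arm_command", "body": {
  "deltas": [
    [[0.1,0,-1.6,0,0,0],[0,0,-1.6,0,0,0],[0,0,-1.6,0,0,0],[0,0,-1.6,0,0,0],[0,0,-1.6,0,0,0],[0,0,0,0,0,0],[0,0,0,0,0,0]]
  ]
}}

```text
t: 3.32
tool_pos: [0.4776, -0.1754, 0.0196]
orientation: [3.139, -0.13, 0.0]
force: [-0.6, -0.8, 0.7]
opening: 0.0603
gripper_force: 0.0
```

>>> {"method": "arm_command", "body": {
  "deltas": [
    [[0,0,0,0,0,0],[0,0,0,0,0,0],[0,0,0,0,0,0],[0,0,0,0,0,0],[0,0,0,0,0,0],[0,0,0,0,0,0],[0,0,0,0,0,0],[0,0,0,0,0,0]]
  ],
  "gripper": -1,
  "squeeze": 45
}}

```text
t: 3.98
tool_pos: [0.4774, -0.1749, 0.0186]
orientation: [-3.139, 0.129, 0.0]
force: [-0.2, -0.4, -0.2]
opening: 0.0114
gripper_force: 0.0
```

>>> {"method": "arm_command", "body": {
  "deltas": [
    [[0,0,0,0,0,0],[0,0,0,0,0,0],[0,0,0,0,0,0],[0,0,0,0,0,0]]
  ]
}}

```text
t: 4.32
tool_pos: [0.4775, -0.1749, 0.0186]
orientation: [-3.139, 0.129, 0.0]
force: [0.4, 0.5, 0.5]
opening: 0.0098
gripper_force: 45.0
```

>>> {"method": "arm_command", "body": {
  "deltas": [
    [[0,0,0.4,0,0,0],[0,0,1,0,0,0],[0,0,2,0,0,0],[0,0,2,0,0,0],[0,0,2,0,0,0],[0,0,2,0,0,0],[0,0,2,0,0,0],[0,0,1,0,0,0],[0,0,0,0,0,0],[0,0,0,0,0,0]]
  ]
}}

```text
t: 5.15
tool_pos: [0.4776, -0.175, 0.1428]
orientation: [3.139, -0.129, 0.001]
force: [0.5, -0.8, -5.0]
opening: 0.0095
gripper_force: 45.0
```

Run:
```python
from h import *
import pickle
s=monitor.read_state();print(s["t"],s["tool_pos"],s["force"],s["wrist_torque"],s["gripper_force"])
o=np.zeros((600,800,3),np.uint8)
m=eyes.camera_model("wrist");im=eyes.read_camera("wrist");cv2.imwrite("pics/w2.png",im);pickle.dump(m,open("w2.pkl","wb"))
```

```text
5.15 [ 0.47762881 -0.17504866  0.14277002] [ 0.53095694 -0.76684166 -5.01719105] [-2.44915491e-01  5.08995232e-02 -1.01901245e-04] 44.99769330024719
```

View pics/w2.png

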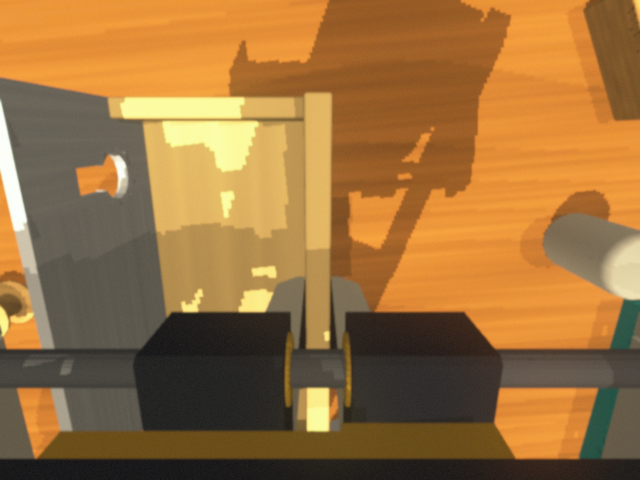

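The tray is held square. The lip's far end is at (317.5,93), so I can get the grip offset along the lip from that.

Run:
```python
from h import *
import pickle
np.set_printoptions(precision=4,suppress=True)
m=pickle.load(open("w2.pkl","rb"));p=np.array([.4776,-.1750])
T=cv2.Rodrigues(monitor.read_state()["orientation"])[0];print(T[:,1],T[:,2])
e=cast(m,(317.5,94),.1742)[:2];d=e-p;print(e,np.linalg.norm(d),np.degrees(np.arctan2(d[1],d[0])))
# target TCP: tray yaw 99.2 deg, bolts mid B
B=np.array([.5548,.2871]);a=np.radians(99.2);x=np.array([np.cos(a),np.sin(a)]);y=np.array([-x[1],x[0]])
print("axes",x,y)
for gap in (0,.03): print(B-(.085+gap)*x)
```

```text
[-0.0822 -0.9966 -0.0003] [-0.0011  0.0004 -1.    ]
[ 0.5655 -0.1819] 0.08812323933994021 -4.463430747027519
axes [-0.1599  0.9871] [-0.9871 -0.1599]
[0.5684 0.2032]
[0.5732 0.1736]
```

>>> {"method": "arm_command", "body": {
  "deltas": [
    [[0.7,2.6,0.13,0,0,1.16],[0.7,2.6,0.13,0,0,1.16],[0.7,2.6,0.13,0,0,1.16],[0.7,2.6,0.13,0,0,1.16],[0.7,2.6,0.13,0,0,1.16],[0.7,2.6,0.13,0,0,1.16],[0.7,2.6,0.13,0,0,1.16],[0.7,2.6,0.13,0,0,1.16],[0.7,2.6,0.13,0,0,1.16],[0.7,2.6,0.13,0,0,1.16],[0.7,2.6,0.13,0,0,1.16],[0.7,2.6,0.13,0,0,1.16]]
  ]
}}

```text
t: 6.2
tool_pos: [0.5603, 0.1382, 0.1558]
orientation: [3.131, 0.254, -0.006]
force: [0.5, 0.1, -4.5]
opening: 0.01
gripper_force: 45.0
```

>>> {"method": "arm_command", "body": {
  "deltas": [
    [[0.6,1.8,0,0,0,0],[0.4,0.8,0,0,0,0],[0.2,0.4,0,0,0,0],[0,0,0,0,0,0],[0,0,0,0,0,0],[0,0,0,0,0,0],[0,0,0,0,0,0]]
  ]
}}

```text
t: 6.78
tool_pos: [0.5733, 0.166, 0.1581]
orientation: [3.131, 0.25, -0.0]
force: [0.8, -0.1, -4.4]
opening: 0.0096
gripper_force: 45.0
```

Run:
```python
from h import *
import pickle
np.set_printoptions(precision=4,suppress=True)
s=monitor.read_state();T=cv2.Rodrigues(s["orientation"])[0];print(s["t"],s["tool_pos"],T[:,1],T[:,2],s["force"],s["wrist_torque"],s["q"])
m=eyes.camera_model("wrist");im=eyes.read_camera("wrist");pickle.dump(m,open("w3.pkl","wb"));cv2.imwrite("pics/w3.png",im)
cv2.imwrite("pics/w3c.png",cv2.resize(im[:320,:250],None,fx=1.85,fy=1.85,interpolation=cv2.INTER_CUBIC))
```

```text
6.7833 [0.5733 0.166  0.1581] [ 0.1587 -0.9873  0.0002] [-0.0003 -0.0003 -1.    ] [ 0.8188 -0.1023 -4.3676] [-0.2216 -0.0614  0.0248] [ 0.196   0.1572  1.5701 -0.0002  1.4147  1.6075]
```

View pics/w3c.png

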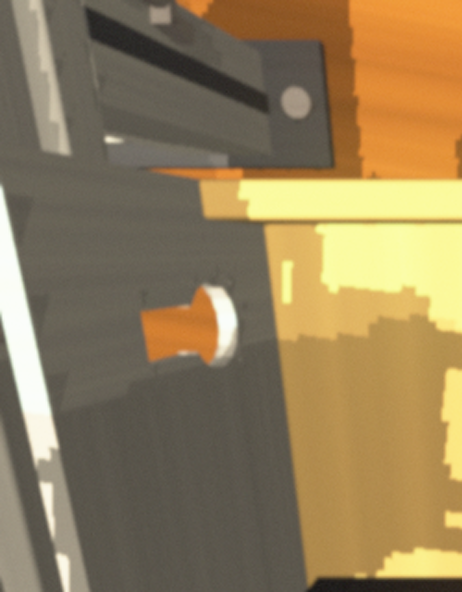

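>>> {"method": "arm_command", "body": {
  "deltas": [
    [[-0.03,0.6,0,0,0,0],[-0.03,0.6,0,0,0,0],[-0.03,0.6,0,0,0,0],[-0.04,0.5,0,0,0,0],[-0.01,0.2,0,0,0,0],[0,0,-0.05,0,0,0],[0,0,0,0,0,0],[0,0,0,0,0,0]]
  ]
}}

```text
t: 7.5
tool_pos: [0.572, 0.192, 0.1576]
orientation: [3.131, 0.252, -0.0]
force: [0.7, -0.1, -3.6]
opening: 0.0097
gripper_force: 45.0
```

>>> {"method": "arm_command", "body": {
  "deltas": [
    [[-0.03,0.2,0,0,0,0],[-0.03,0.2,0,0,0,0],[-0.03,0.2,0,0,0,0],[-0.01,0.1,0,0,0,0],[-0.02,0.1,0,0,0,0],[0,0,0,0,0,0],[0,0,0,0,0,0]]
  ]
}}

```text
t: 8.08
tool_pos: [0.5709, 0.2001, 0.1577]
orientation: [3.131, 0.252, 0.0]
force: [-0.4, -0.2, -3.8]
opening: 0.0096
gripper_force: 45.0
```

>>> {"method": "arm_command", "body": {
  "deltas": [
    [[-0.01,0.06,0,0,0,0],[-0.01,0.06,0,0,0,0],[-0.01,0.06,0,0,0,0],[-0.01,0.06,0,0,0,0],[-0.01,0.06,0,0,0,0],[-0.01,0.06,0,0,0,0],[0,0,0,0,0,0],[0,0,0,0,0,0]]
  ]
}}

```text
t: 8.75
tool_pos: [0.5703, 0.2037, 0.1578]
orientation: [-3.131, -0.252, -0.0]
force: [0.1, 1.0, -4.2]
opening: 0.0099
gripper_force: 45.0
```

>>> {"method": "arm_command", "body": {
  "deltas": [
    [[-0.01,0.05,0,0,0,0],[-0.01,0.05,0,0,0,0],[-0.01,0.05,0,0,0,0],[0,0,0,0,0,0],[0,0,0,0,0,0]]
  ]
}}

```text
t: 9.17
tool_pos: [0.57, 0.2052, 0.1578]
orientation: [3.131, 0.252, 0.0]
force: [-0.1, 0.3, -3.8]
opening: 0.0099
gripper_force: 45.0
```

>>> {"method": "arm_command", "body": {
  "deltas": [
    [[-0.01,0.05,0,0,0,0],[-0.01,0.05,0,0,0,0],[-0.01,0.05,0,0,0,0],[0,0,0,0,0,0],[0,0,0,0,0,0]]
  ]
}}

```text
t: 9.58
tool_pos: [0.5697, 0.2067, 0.1577]
orientation: [-3.131, -0.252, -0.0]
force: [1.0, -0.5, -4.6]
opening: 0.0098
gripper_force: 45.0
```

Run:
```python
from h import *
s=monitor.read_state();print(s["tool_pos"],s["force"],s["wrist_torque"])
```

```text
[0.56968502 0.20672252 0.15772975] [ 1.03159917 -0.52344908 -4.60866762] [-0.18182514 -0.01162788  0.00510873]
```

>>> {"method": "arm_command", "body": {
  "deltas": [
    [[-0.01,0.05,0,0,0,0],[-0.01,0.05,0,0,0,0],[-0.01,0.05,0,0,0,0],[0,0,0,0,0,0],[0,0,0,0,0,0]]
  ]
}}

```text
t: 10.0
tool_pos: [0.5694, 0.2082, 0.1577]
orientation: [3.131, 0.252, -0.0]
force: [0.6, -0.3, -5.2]
opening: 0.0098
gripper_force: 45.0
```

>>> {"method": "arm_command", "body": {
  "deltas": [
    [[-0.01,0.05,0,0,0,0],[-0.01,0.05,0,0,0,0],[0,0.05,0,0,0,0],[0,0,0,0,0,0],[0,0,0,0,0,0]]
  ]
}}

```text
t: 10.42
tool_pos: [0.5692, 0.2097, 0.1577]
orientation: [-3.131, -0.252, 0.0]
force: [-0.0, -0.5, -5.2]
opening: 0.0094
gripper_force: 45.0
```

Run:
```python
from h import *
s=monitor.read_state();print(s["tool_pos"],s["force"],s["wrist_torque"])
```

```text
[0.56917694 0.20971391 0.15773483] [-1.56910524e-03 -5.03783473e-01 -5.24225277e+00] [-0.22688895  0.00318759 -0.0230266 ]
```

>>> {"method": "arm_command", "body": {
  "deltas": [
    [[-0.01,0.05,0,0,0,0],[-0.01,0.05,0,0,0,0],[-0.01,0.05,0,0,0,0],[0,0,0,0,0,0],[0,0,0,0,0,0]]
  ]
}}

```text
t: 10.83
tool_pos: [0.5689, 0.2112, 0.1577]
orientation: [-3.131, -0.252, -0.0]
force: [-0.2, -0.2, -4.2]
opening: 0.0094
gripper_force: 45.0
```

>>> {"method": "arm_command", "body": {
  "deltas": [
    [[-0.01,0.05,0,0,0,0],[-0.01,0.05,0,0,0,0],[-0.01,0.05,0,0,0,0],[0,0,0,0,0,0],[0,0,0,0,0,0]]
  ]
}}

```text
t: 11.25
tool_pos: [0.5686, 0.2127, 0.1577]
orientation: [3.131, 0.252, 0.0]
force: [0.5, 0.7, -3.7]
opening: 0.0096
gripper_force: 45.0
```

Run:
```python
from h import *
s=monitor.read_state();print(s["tool_pos"],s["force"],s["wrist_torque"])
im=eyes.read_camera("wrist");cv2.imwrite("pics/w4c.png",cv2.resize(im[:320,:250],None,fx=1.85,fy=1.85,interpolation=cv2.INTER_CUBIC))
```

```text
[0.56856604 0.21271683 0.15774838] [ 0.50007942  0.74504568 -3.68278625] [-0.19363802 -0.0878191  -0.02551933]
```

View pics/w4c.png

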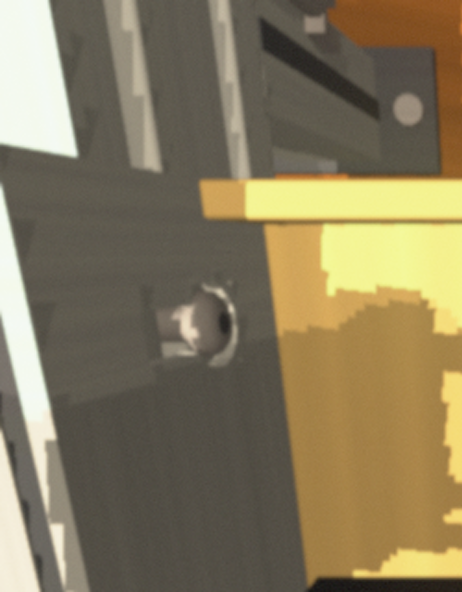

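The crop shows the bolt head at (215,322) already entering the keyhole's entry hole (~(212,325)), centred and with no contact force. I'll keep pushing back to the rail.

>>> {"method": "arm_command", "body": {
  "deltas": [
    [[-0.01,0.06,0,0,0,0],[-0.01,0.06,0,0,0,0],[-0.01,0.06,0,0,0,0],[-0.01,0.06,0,0,0,0],[0,0,0,0,0,0],[0,0,0,0,0,0]]
  ]
}}

```text
t: 11.8
tool_pos: [0.5682, 0.2151, 0.1577]
orientation: [3.131, 0.252, 0.0]
force: [-1.2, -0.1, -5.4]
opening: 0.01
gripper_force: 45.0
```

>>> {"method": "arm_command", "body": {
  "deltas": [
    [[-0.01,0.05,0,0,0,0],[-0.01,0.05,0,0,0,0],[-0.01,0.05,0,0,0,0],[0,0,0,0,0,0],[0,0,0,0,0,0]]
  ]
}}

```text
t: 12.22
tool_pos: [0.5679, 0.2166, 0.1577]
orientation: [3.131, 0.252, -0.0]
force: [0.5, -0.3, -4.3]
opening: 0.0097
gripper_force: 45.0
```

>>> {"method": "arm_command", "body": {
  "deltas": [
    [[-0.01,0.05,0,0,0,0],[-0.01,0.05,0,0,0,0],[-0.01,0.05,0,0,0,0],[0,0,0,0,0,0],[0,0,0,0,0,0]]
  ]
}}

```text
t: 12.63
tool_pos: [0.5677, 0.2177, 0.1577]
orientation: [3.131, 0.252, -0.0]
force: [-0.1, -3.1, -4.7]
opening: 0.01
gripper_force: 45.0
```

>>> {"method": "arm_command", "body": {
  "deltas": [
    [[0,0.03,0,0,0,0],[0,0.03,0,0,0,0],[0,0,0,0,0,0],[0,0,0,0,0,0]]
  ]
}}

```text
t: 12.97
tool_pos: [0.5677, 0.2177, 0.1577]
orientation: [3.13, 0.251, -0.0]
force: [0.6, -6.7, -3.4]
opening: 0.0097
gripper_force: 45.0
```

Run:
```python
from h import *
s=monitor.read_state();print(s["t"],s["tool_pos"],s["orientation"],s["force"],s["wrist_torque"])
im=eyes.read_camera("wrist");c=cv2.resize(im[:320,:250],None,fx=1.85,fy=1.85,interpolation=cv2.INTER_CUBIC)
cv2.imwrite("pics/w5c.png",c)
```

```text
12.9667 [0.56766903 0.21766906 0.15774112] [ 3.13014623e+00  2.51020427e-01 -3.72045314e-04] [ 0.64712137 -6.65312166 -3.44168216] [-1.06509878 -0.01583089  0.0526753 ]
```

View pics/w5c.png

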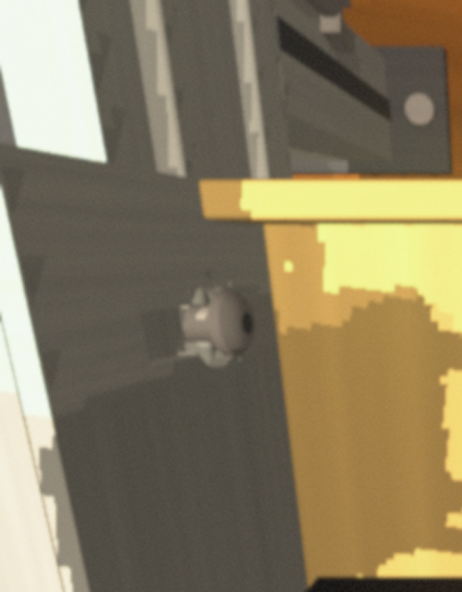

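The head now stands well through the plate at (222,318), and contact with the rail face reads 6.7 N. I'll check sideways centring by projection before pulling down.

Run:
```python
from h import *
np.set_printoptions(precision=2,suppress=True)
s=monitor.read_state();T=cv2.Rodrigues(s["orientation"])[0];m=eyes.camera_model("wrist")
x=-T[:,1];z=np.array([0,0,1.]);y=np.cross(z,x)
def P(v,off): 
    d=(np.array(v)-[-40,off,18.6])/1000; return (proj(m,s["tool_pos"]+d[0]*x+d[1]*y+d[2]*z))*1.85
for off in (-1.8,): 
    print("hole c",P((41,-60,36),off),"edges y",P((41,-51,36),off),P((41,-69,36),off),"slot top",P((41,-55,56),off),P((41,-65,56),off))
    print("socket aligned",P((34,-60,36),off),"+1mm world x",P((34,-61,36),off),"1mm up",P((34,-60,37),off),"plate/end board inner corner",P((41,-90,35),off),P((-45,-90,50),off))
```

```text
hole c [215.82 329.12] edges y [221.83 370.29] [209.6  286.58] slot top [164.59 367.29] [155.6  314.04]
socket aligned [248.14 329.11] +1mm world x [247.52 324.45] 1mm up [245.92 329.63] plate/end board inner corner [196.94 182.03] [617.29 174.12]
```

>>> {"method": "arm_command", "body": {
  "deltas": [
    [[0.05,-0.03,0,0,0,0],[0,0,-0.1,0,0,0],[0,0,-0.15,0,0,0],[0,0,-0.15,0,0,0],[0,0,-0.15,0,0,0],[0,0,-0.15,0,0,0],[0,0,0,0,0,0]]
  ]
}}

```text
t: 13.6
tool_pos: [0.5687, 0.2179, 0.1511]
orientation: [3.131, 0.251, 0.002]
force: [0.9, -5.5, -3.0]
opening: 0.01
gripper_force: 45.0
```

Run:
```python
from h import *
s=monitor.read_state();print(s["t"],s["tool_pos"],s["orientation"],s["force"],s["wrist_torque"])
```

```text
13.6 [0.56874439 0.21788298 0.15109335] [3.13099262e+00 2.51307567e-01 2.04819501e-03] [ 0.91538961 -5.51900648 -2.9780574 ] [-0.82967767 -0.18787382  0.00980516]
```

>>> {"method": "arm_command", "body": {
  "deltas": [
    [[0,0,-0.15,0,0,0],[0,0,-0.15,0,0,0],[0,0,-0.15,0,0,0],[0,0,0,0,0,0]]
  ]
}}

```text
t: 13.93
tool_pos: [0.5688, 0.2179, 0.1466]
orientation: [3.131, 0.251, 0.002]
force: [1.0, -5.1, -2.9]
opening: 0.0098
gripper_force: 45.0
```

>>> {"method": "arm_command", "body": {
  "deltas": [
    [[0,0,-0.15,0,0,0],[0,0,-0.15,0,0,0],[0,0,0,0,0,0]]
  ]
}}

```text
t: 14.18
tool_pos: [0.5688, 0.2179, 0.1436]
orientation: [3.131, 0.251, 0.002]
force: [0.9, -4.8, -3.3]
opening: 0.0098
gripper_force: 45.0
```

Run:
```python
from h import *
s=monitor.read_state();print(s["t"],s["tool_pos"],s["orientation"],s["force"],s["wrist_torque"])
```

```text
14.1833 [0.56882757 0.21789134 0.14364764] [3.13101885e+00 2.51281858e-01 2.34309469e-03] [ 0.91211157 -4.7749105  -3.2955566 ] [-0.87065061 -0.30366389 -0.00644041]
```

Sliding freely in the slots. Next I'll go down to the stop in small steps.

>>> {"method": "arm_command", "body": {
  "deltas": [
    [[0,0,-0.15,0,0,0],[0,0,-0.15,0,0,0],[0,0,-0.1,0,0,0],[0,0,0,0,0,0]]
  ]
}}

```text
t: 14.52
tool_pos: [0.5688, 0.2179, 0.1397]
orientation: [3.131, 0.251, 0.002]
force: [1.9, -5.4, -2.8]
opening: 0.0097
gripper_force: 45.0
```

>>> {"method": "arm_command", "body": {
  "deltas": [
    [[0,0,-0.08,0,0,0],[0,0,-0.08,0,0,0],[0,0,-0.04,0,0,0],[0,0,0,0,0,0]]
  ]
}}

```text
t: 14.85
tool_pos: [0.5689, 0.2179, 0.1379]
orientation: [3.131, 0.251, 0.002]
force: [1.3, -4.6, -1.2]
opening: 0.0099
gripper_force: 45.0
```

>>> {"method": "arm_command", "body": {
  "deltas": [
    [[0,0,-0.05,0,0,0],[0,0,-0.05,0,0,0],[0,0,0,0,0,0],[0,0,0,0,0,0]]
  ]
}}

```text
t: 15.18
tool_pos: [0.5689, 0.2179, 0.1374]
orientation: [3.131, 0.251, 0.003]
force: [0.3, -5.6, 1.0]
opening: 0.0096
gripper_force: 45.0
```

Run:
```python
from h import *
s=monitor.read_state();print(s["t"],s["tool_pos"],s["orientation"],s["force"],s["wrist_torque"])
```

```text
15.1833 [0.56892237 0.21792809 0.13742235] [3.13108224e+00 2.51321394e-01 2.85744197e-03] [ 0.34117321 -5.56286326  0.98732171] [-0.87807245  0.16825318  0.01052957]
```

>>> {"method": "arm_command", "body": {
  "deltas": [
    [[0,0,-0.06,0,0,0],[0,0,-0.06,0,0,0],[0,0,0,0,0,0],[0,0,0,0,0,0]]
  ]
}}

```text
t: 15.52
tool_pos: [0.569, 0.2179, 0.1372]
orientation: [3.131, 0.251, 0.003]
force: [-3.2, -8.4, 6.6]
opening: 0.0097
gripper_force: 45.0
```

>>> {"method": "arm_command", "body": {
  "deltas": [
    [[0,0,-0.06,0,0,0],[0,0,-0.06,0,0,0],[0,0,0,0,0,0],[0,0,0,0,0,0]]
  ]
}}

```text
t: 15.85
tool_pos: [0.5691, 0.2178, 0.1368]
orientation: [3.131, 0.251, 0.004]
force: [-5.1, -8.6, 12.6]
opening: 0.0095
gripper_force: 45.0
```

Run:
```python
from h import *
s=monitor.read_state();print(s["t"],s["tool_pos"],s["orientation"],s["force"],s["wrist_torque"])
```

```text
15.85 [0.56910561 0.21784524 0.13682744] [3.13121886 0.2510779  0.00398443] [-5.13647823 -8.61480709 12.58476937] [-0.90091613  1.25502803  0.01579141]
```

Only the −x bolt carries load (moment 1.25 Nm), so I'll roll slightly to bring the other slot down.

>>> {"method": "arm_command", "body": {
  "deltas": [
    [[-0.03,0,0,0,0.2,0],[-0.03,0,0,0,0.2,0],[0,0,0,0,0,0],[0,0,0,0,0,0]]
  ]
}}

```text
t: 16.18
tool_pos: [0.569, 0.2178, 0.1368]
orientation: [-3.131, -0.251, 0.005]
force: [-3.5, -9.7, 10.6]
opening: 0.0098
gripper_force: 45.0
```

```bash
cat > st.py <<'E'
from h import *
s=monitor.read_state();T=cv2.Rodrigues(s["orientation"])[0];print(s["t"],s["tool_pos"],T[:,2],s["force"],s["wrist_torque"])
E
python3 st.py
```

```text
16.1833 [0.56902329 0.2178089  0.13680237] [-3.32246459e-03 -7.89017762e-05 -9.99994477e-01] [-3.54060773 -9.74024738 10.57355625] [-0.89843603  0.4621216   0.01354693]
```

>>> {"method": "arm_command", "body": {
  "deltas": [
    [[-0.02,-0.02,-0.05,0,0.2,0],[0,0,-0.05,0,0.1,0],[0,0,0,0,0,0],[0,0,0,0,0,0]]
  ]
}}

```text
t: 16.52
tool_pos: [0.569, 0.2177, 0.1364]
orientation: [-3.131, -0.251, 0.012]
force: [-5.8, -10.0, 13.7]
opening: 0.0103
gripper_force: 45.0
```

```bash
python3 st.py
```

```text
16.5167 [0.56901202 0.2177258  0.13643543] [-7.99489364e-03  2.58279660e-04 -9.99968007e-01] [-5.80808109 -9.99388537 13.67303368] [-0.77511163  0.67323038 -0.00439704]
```

>>> {"method": "arm_command", "body": {
  "deltas": [
    [[-0.04,0,0,0,0,0],[-0.04,0,0,0,0,0],[0,0,0,0,0,0],[0,0,0,0,0,0]]
  ]
}}

```text
t: 16.85
tool_pos: [0.569, 0.2177, 0.1365]
orientation: [-3.131, -0.251, 0.01]
force: [-1.2, -9.9, 10.6]
opening: 0.0095
gripper_force: 45.0
```

```bash
python3 st.py
```

```text
16.85 [0.56899693 0.21774123 0.13653169] [-6.21456251e-03  5.08377730e-04 -9.99980560e-01] [-1.20628359 -9.88067676 10.59264797] [-0.75482621  0.07063154  0.0150852 ]
```

>>> {"method": "arm_command", "body": {
  "deltas": [
    [[0,-0.02,-0.06,0,0,0],[0,-0.02,-0.06,0,0,0],[0,0,-0.06,0,0,0],[0,0,0,0,0,0],[0,0,0,0,0,0]]
  ]
}}

```text
t: 17.27
tool_pos: [0.5691, 0.2175, 0.1359]
orientation: [-3.13, -0.251, 0.009]
force: [-4.8, -9.9, 18.1]
opening: 0.0103
gripper_force: 45.1
```

```bash
python3 st.py
python3 - <<'E'
from h import *
im=eyes.read_camera("wrist");a=cv2.resize(im[:320,:250],None,fx=1.6,fy=1.6,interpolation=cv2.INTER_CUBIC)
b=cv2.resize(eyes.read_camera("scene")[270:430,320:530],(390,297),interpolation=cv2.INTER_CUBIC)
o=np.zeros((512,795,3),np.uint8);o[:512,:400]=a;o[:297,402:792]=b
cv2.imwrite("pics/w6.png",o)
E
```

```text
17.2667 [0.56909192 0.21753372 0.13585113] [-5.83485272e-03  9.42616729e-04 -9.99982533e-01] [-4.8131092  -9.90846939 18.06249525] [-0.6252373   0.84093848 -0.01325343]
```

View pics/w6.png

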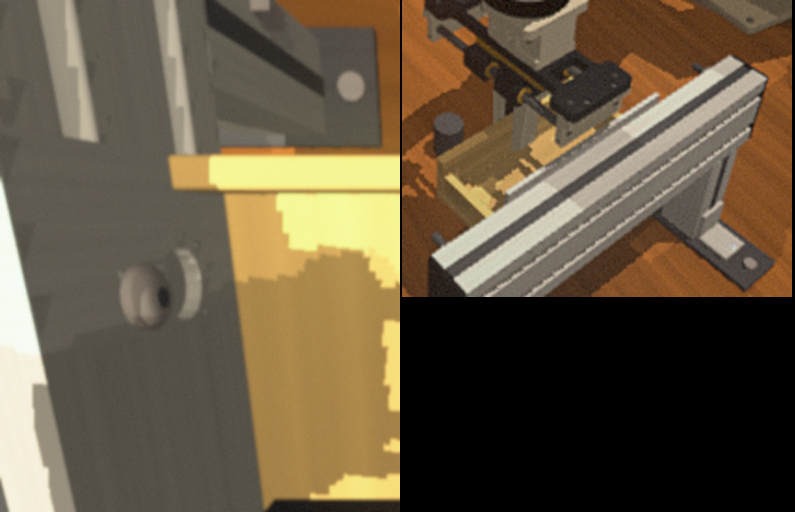

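The bolt head sits at the slot's top, at (145,295) and above the empty entry hole at (190,283), with about 22 N of pull taken by the bolts. I'll ease the load, open, and withdraw upward.

>>> {"method": "arm_command", "body": {
  "deltas": [
    [[-0.03,-0.05,0.07,0,0,0],[-0.02,-0.03,0.07,0,0,0],[0,0,0.04,0,0,0],[0,0,0,0,0,0],[0,0,0,0,0,0]]
  ]
}}

```text
t: 17.78
tool_pos: [0.5689, 0.2176, 0.1364]
orientation: [-3.129, -0.251, 0.008]
force: [2.6, -3.9, 6.8]
opening: 0.0101
gripper_force: 45.0
```

```bash
python3 st.py
```

```text
17.7833 [0.56890905 0.2176302  0.13637569] [-0.00511677  0.00227562 -0.99998432] [ 2.6010952  -3.91572152  6.77957141] [ 0.08860657 -0.39032562 -0.03768842]
```

>>> {"method": "arm_command", "body": {
  "deltas": [
    [[0,0,0,0,0,0],[0,0,0,0,0,0],[0,0,0,0,0,0],[0,0,0,0,0,0],[0,0,0,0,0,0],[0,0,0,0,0,0]]
  ],
  "gripper": 0.1
}}

```text
t: 18.28
tool_pos: [0.5658, 0.2171, 0.1326]
orientation: [-3.13, -0.252, 0.02]
force: [-0.7, -0.6, -0.3]
opening: 0.0452
gripper_force: 0.0
```

>>> {"method": "arm_command", "body": {
  "deltas": [
    [[0,0,0.5,0,0,0],[0,0,1,0,0,0],[0,0,1.5,0,0,0],[0,0,2,0,0,0],[0,0,2,0,0,0],[0,0,2,0,0,0],[0,-1,2,0,0,0],[0,-2,2,0,0,0],[0,-2,1,0,0,0],[0,0,0,0,0,0],[0,0,0,0,0,0]]
  ]
}}

```text
t: 19.2
tool_pos: [0.5667, 0.1664, 0.2748]
orientation: [-3.13, -0.249, 0.014]
force: [0.1, 0.3, 0.2]
opening: 0.0508
gripper_force: 0.0
```

```bash
python3 st.py
python3 - <<'E'
from h import *
w=cv2.resize(eyes.read_camera("wrist"),(400,300));a=eyes.read_camera("scene")[250:430,320:530];b=eyes.read_camera("side")[230:400,120:300]
o=np.zeros((600,800,3),np.uint8);o[:300,:400]=w;o[:300,400:750]=cv2.resize(a,(350,300));o[300:,:318]=cv2.resize(b,(318,300))
cv2.imwrite("pics/end.png",o)
E
```

```text
19.2 [0.5667494  0.16643241 0.27483468] [-9.25648233e-03  7.80785072e-04 -9.99956853e-01] [0.12505348 0.32413087 0.17512456] [-0.01296945 -0.00483387 -0.03024106]
```

View pics/end.png

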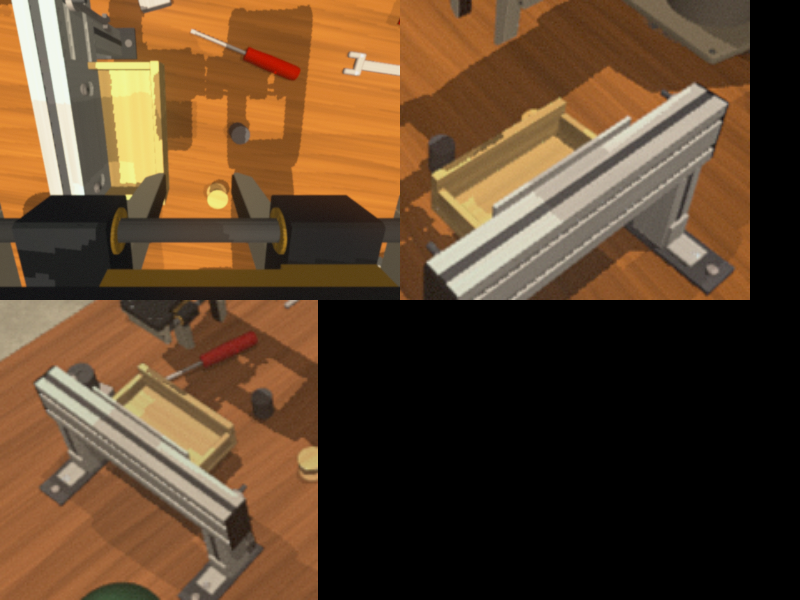

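The tray hangs on both bolts: heads visible at (87,88) and (98,182), plate flat on the rail, gripper clear and the other objects undisturbed.

```bash
python3 -c "
from plant import ticket
print(ticket.close_job())"
```

```text
the job is handed in; nothing more can be done
None
```

The tray hangs on the rail with both bolt heads in the slots and its back plate against the rail; it was pulled down until it stopped on the bolts, then released, and I handed the job in at about 19 s. Both heads went straight through the keyholes, so no feeling along was needed.

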